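# Set the swivel magnifier over a gear

### The arm

A 7-joint arm with a two-finger parallel gripper is mounted at the origin on the work surface. World frame = base frame: x ahead of the robot, y to its left, z up, the work surface at z = 0. Lengths are in m, angles in rad, forces in N, time in s.
With the tool pointing down it reaches from about 0.4 to 0.85 m from the base axis. Payload 10.4 kg.
Tool frame: the origin (TCP) lies at the very end of the fingers, on their centre line; the grasp point (between the pads) lies 19 mm behind it; y points along the fingers, x is the direction in which the jaws open and shut, and the axes are right-handed (so a half turn about y gives the same grasp; the last joint's range is limited). The gripper opens to 87 mm and grips with 3 to 60 N. Pads are 19 mm wide; open, the fingers measure 117 mm over their backs; the gripper's body (75 mm by 190 mm) begins 51 mm behind the grasp point.
Start: joints at [-1.276, 0.332, -0.065, 1.46, 0.022, 1.35, -0.088], TCP at [0.195, 0.594, 0.223] pointing down, gripper open.
Joint ranges: [-2.6, 2.6], [-0.5, 2.12], [-1.47, 1.34], [0.16, 2.42], [-1.27, 4.41], [0.06, 2.06], [-2.6, 2.6]. Speed limits (rad/s): [2.22, 2.22, 2.79, 2.79, 3.14, 3.14, 3.14].

### API

Orientations are given as a unit quaternion [x, y, z, w].
In Python, from bench import readout, vision, r gives the robot as it stands.
- The arm moves only by the tool arm_command, never from a script. Its argument "targets" is a list that holds one entry, the list of rows, each a list of 6 numbers: the shift along the tool's x, y, z in m, then the turn, a rotation vector about the tool's x, y, z in degrees. A call has 1 to 12 rows; each row shifts and turns the commanded pose from where the row before left it, along the tool's axes as they then stand; what a row does not reach is not made up. A row lasts 1/12 s, in which the tool goes at most 41.7 mm and 7.16 degrees, less where a joint would pass 70% of its speed; a pose out of reach is approached as far as the arm can. A call is refused whole if a number of a shift passes 0.0417 or a number of a turn 7.16, either way. A call with a gripper value outside its range is refused whole. "hand" is the opening, from 0 (shut) to 1 (fully open), set as the call begins (left out, the last holds). The fingers move at their own pace and stop on an object; "grip_force" is the grip in N (left out, the last holds). Time passes only in rows, so rows that do not move let the fingers close. It gives the time, the measured TCP pose, the force and the opening at its end, in the units of the state.
- readout.read_state(): the state, without advancing time (a new reading comes with each control period).
- vision.camera(name): name is "scene" or "top" or "wrist"; returns a dict with "pixels" (480x640x3 uint8, blue, green, red), "fovy" (degrees; the focal length in pixels is half the picture's height over the tangent of half this angle, whatever the lens; pixels are square), "cx", "cy" (the principal point, pixels), "R" (3x3) and "t" (3): a world point X has camera coordinates R X + t; the wrist camera has in their place "mount" (4x4, takes a point from camera to tool coordinates, whose origin is the TCP and whose axes are the tool frame's). Camera axes: x right, y down, z forward; pixel columns grow to the right and rows downward; lengths in m; the calibration is good to about 2 mm. The wrist camera is an equidistant fisheye: a pixel r from the principal point sees the ray r / f radians off the axis. A picture is of the moment at which its call begins: read the wrist's pose just before it. There is no depth.
- r.close_job(): hands the job in, once; it reports no verdict.
The state is a dict: "time": time; "joint_positions": joint angles; "joint_vel": joint speeds; "joint_torque": joint torques, N m; "ee_pos": TCP position; "eef_rot": TCP orientation; "ft_force": force on the tool from outside, world axes, zero at the start; "torque": the same for the moment, N m; "width": finger opening in m.
Only numpy, scipy, OpenCV 4.12 (cv2) and the standard library are available. Lean on these libraries where they do the work, as an engineer would, in place of code of your own. Each camera call takes 0.05 s, during which the arm holds its last target.

### The job

Get the yellow gear with the most teeth ready for a close look: first lay it flat, hub up, inside the white ring on the grey baseplate while the magnifier is still swung aside. Then take the magnifier by its green grip, swing it until the lens is centred over the ring and tilt the lens level, and let go. Leave the other gears, the dish, the orange separator and the canister where they are.

Things in the scene. Friction and masses are not known exactly. Their poses are not given: they have to be found in the camera images.
- gear24: yellow plastic spur gear with 24 teeth, the largest of three alike gears: 52 mm outside diameter, toothed disc 8 mm thick, with a central round hub 16 mm in diameter standing a further 20 mm up (top 28 mm above the underside); about 40 g, loose, hub up on the table. Origin: centre of its underside, z up along the hub.
- gear18: yellow gear like the others, 18 teeth, 40 mm outside diameter, same disc and hub heights and hub diameter; loose; leave it. Origin: centre of underside.
- gear14: yellow gear like the others, 14 teeth, 32 mm outside diameter, same disc and hub; loose; leave it. Origin: centre of underside.
- baseplate: grey flat plate 130 x 130 x 6 mm fixed on the table, with a raised-line white ring (line centre 71 mm diameter, clear inside 68 mm; the line stands 1 mm proud to the eye but cannot be felt) in its middle. Origin: centre of its underside, z up.
- ring (a point): centre of the white ring, on the top face of the baseplate (6 mm above the table).
- stand: magnifier stand fixed to the table: round grey foot 100 mm in diameter and 18 mm high with a steel column on it, top of the swivel hub 147 mm above the table. Origin: centre of the foot's underside on the table; the vertical swivel axis goes through it. Its -x axis is the direction in which the arm points, seen from above, when joint swivel reads 0.
- swivel (a joint): swivel of the magnifier arm about the column (vertical axis), rad. 0: arm points along the stand's -x; positive swings it towards the stand's +y (clockwise from above). Range -1.3 to 1.5, friction 0.18 N m, stays where it is left. It starts 0.75 to 1.1. Lens level, the lens centre is 172 mm and the centre of the green grip 240 mm from the swivel axis.
- lens_head (a joint): tilt of the lens head about a horizontal axis square to the arm, 110 mm out from the swivel axis and 132 mm above the table, rad. 0: lens level; positive raises the outer end. Range -0.6 to 1.0, friction 0.22 N m, stays where it is left. It starts raised, 0.4 to 0.75.
- lens_center (a point): centre of the clear round lens (92 mm, black rim 100 mm outside diameter), 62 mm out from the tilt axis in the lens plane; z is the lens's normal, its -x points outward along the lens head.
- lens_grip (a point): centre of the green grip at the outer end of the lens head, 130 mm from the tilt axis in the lens plane: an upright round disc 26 mm in diameter and 12 mm thick, its two flat sides facing sideways (along this point's y, the direction of the tilt axis), so that fingers closing across it from above can both swing the arm and raise or lower the lens while the disc turns between them.
- dish: round glass dish 110 mm wide, 38 mm high, with black wheels; leave it. Origin: centre of its underside.
- separator: small orange plastic brick separator, 85 x 26 mm, 10 mm high, lying on the table; leave it. Origin: on its underside near the middle.
- canister: clear plastic canister with white twist cap, 84 mm wide, 115 mm high; leave it. Origin: centre of its underside.
Things that resemble listed ones, but are neither listed nor needed, are in the scene too. Leave any pink or purple look-alike of the gear24 alone.

How it is judged:
By the outcome, as a careful person would: the job done as asked, in the order asked, and still so for the second after the job is handed in, with the robot touching nothing.
It also fails if it takes over 59 s, if anything falls off the work surface, if the arm or the gripper's body presses on something with over 40 N, if the wrist force passes 120 N, or if a joint passes its speed limit or range.

## Working session

There is one attempt and no reset: what is moved stays moved. The work goes in short steps, Python scripts to look and compute and a tool call to move; the robot and the scene stay as the last step left them, time stands still between calls to the robot, and variables do not carry over. Pictures are saved under pics/ and viewed, and the job is handed in when it is done.

Besides the shell and the picture viewer there is one more tool, called as name([rows], argument=value, ...), one row to a line, values as JSON. arm_command: Moves the arm, as the interface text tells. Its arguments: {"type":"object","properties":{"targets":{"type":"array","items":{"type":"array","items":{"type":"array","items":{"type":"number"}}}},"hand":{"type":"number"},"grip_force":{"type":"number"}},"required":["targets"]}

```bash
mkdir -p pics; ls; python3 - <<'E'
from bench import readout, vision, r
import cv2, numpy as np
s=readout.read_state(); print({k:np.round(v,3).tolist() for k,v in s.items()})
for n in ("scene","top"):
    c=vision.camera(n); cv2.imwrite(f"pics/{n}0.png",c["pixels"]); print(n,c["fovy"],c["cx"],c["cy"],np.round(c["R"],3).tolist(),np.round(c["t"],3).tolist())
c=vision.camera("wrist"); cv2.imwrite("pics/wrist0.png",c["pixels"]); print(c["fovy"],c["mount"])
E
```

```text
pics
{'time': 0.0, 'joint_positions': [-1.276, 0.333, -0.065, 1.461, 0.022, 1.35, -0.088], 'joint_vel': [-0.001, -0.001, -0.001, -0.001, 0.001, -0.001, -0.001], 'joint_torque': [-0.0, -62.324, 0.024, -38.99, -0.061, 0.04, 0.0], 'ee_pos': [0.195, 0.593, 0.222], 'eef_rot': [0.573, 0.414, -0.415, -0.573], 'ft_force': [0.374, 0.303, -0.108], 'torque': [0.026, 0.058, -0.023], 'width': 0.087}
scene 57.011636167149675 319.2863324624336 244.27215026489333 [[0.454, 0.891, -0.005], [0.657, -0.339, -0.674], [-0.602, 0.302, -0.739]] [-0.254, -0.274, 1.266]
top 48.01934594320164 315.88143037376057 234.23154882331198 [[-0.024, -1.0, -0.011], [-0.996, 0.025, -0.08], [0.08, 0.009, -0.997]] [0.012, 0.515, 1.427]
65.70646984690485 [[ 9.99999895e-01 -4.97669792e-05  4.55183124e-04 -1.11698183e-04]
 [-4.51925012e-04 -2.67277011e-01  9.63619632e-01 -1.62523727e-01]
 [ 7.37035466e-05 -9.63619737e-01 -2.67277005e-01  7.23853171e-02]
 [ 0.00000000e+00  0.00000000e+00  0.00000000e+00  1.00000000e+00]]
```

View pics/scene0.png

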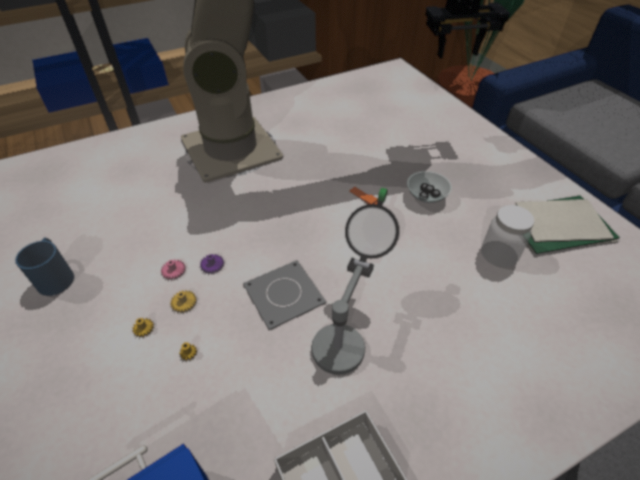

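View pics/top0.png

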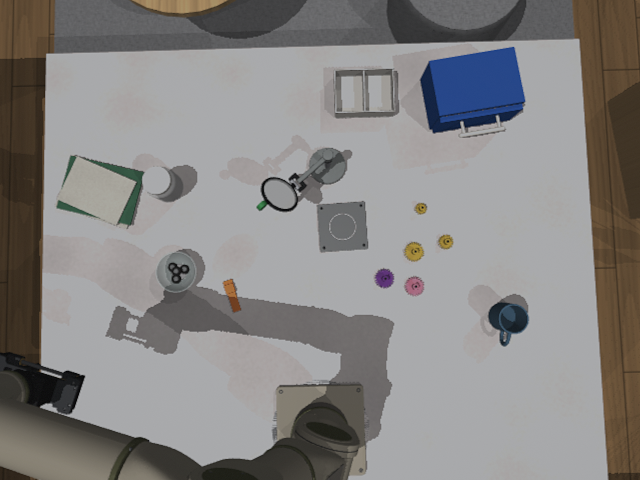

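View pics/wrist0.png

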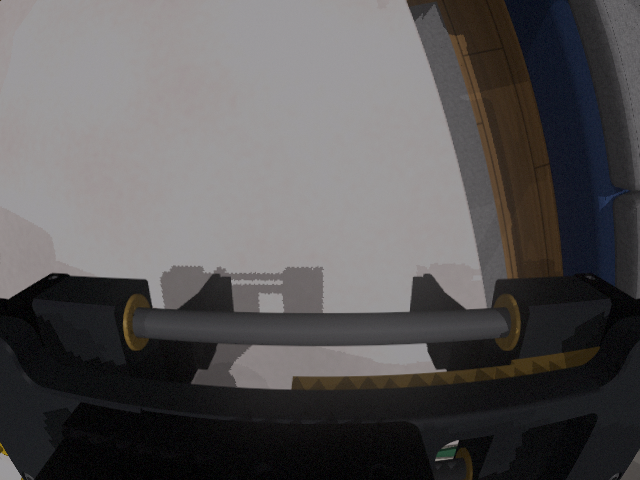

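```bash
cat > h.py <<'E'
import numpy as np, cv2
from bench import readout, vision, r
from scipy.spatial.transform import Rotation as Rn
def foc(c): return 240/np.tan(np.radians(c["fovy"])/2)
def ray(c,u,v):
    d=np.array([(u-c["cx"])/foc(c),(v-c["cy"])/foc(c),1.]); R=np.array(c["R"]); 
    return -R.T@np.array(c["t"]), R.T@d
def onz(c,u,v,z):
    o,d=ray(c,u,v); return o+d*(z-o[2])/d[2]
def proj(c,X):
    p=np.array(c["R"])@X+np.array(c["t"]); return np.array([c["cx"],c["cy"]])+foc(c)*p[:2]/p[2]
def tri(c1,p1,c2,p2):
    o1,d1=ray(c1,*p1);o2,d2=ray(c2,*p2)
    s=np.linalg.lstsq(np.c_[d1,-d2],o2-o1,rcond=None)[0]
    a,b=o1+d1*s[0],o2+d2*s[1]; return (a+b)/2,np.linalg.norm(a-b)
def blobs(img,lo,hi,amin=15):
    m=cv2.inRange(cv2.cvtColor(img,cv2.COLOR_BGR2HSV),lo,hi)
    n,l,s,ce=cv2.connectedComponentsWithStats(m)
    return [(ce[i].round(2),s[i].tolist()) for i in range(1,n) if s[i,4]>=amin],l
def wproj(c,T,X):
    p=np.linalg.inv(np.array(c["mount"]))@np.linalg.inv(T)@np.r_[X,1]
    th=np.arctan2(np.hypot(p[0],p[1]),p[2]); k=foc(c)*th/np.hypot(p[0],p[1]); return np.array([c["cx"]+k*p[0],c["cy"]+k*p[1]])
def wray(c,T,u,v):
    dx,dy=u-c["cx"],v-c["cy"]; q=np.hypot(dx,dy); th=q/foc(c)
    d=np.array([np.sin(th)*dx/q,np.sin(th)*dy/q,np.cos(th)]); M=T@np.array(c["mount"])
    return M[:3,3],M[:3,:3]@d
def tcp():
    s=readout.read_state(); T=np.eye(4);T[:3,:3]=Rn.from_quat(s["eef_rot"]).as_matrix();T[:3,3]=s["ee_pos"]; return s,T
E
python3 - <<'E'
from h import *
t=vision.camera("top"); s=vision.camera("scene")
print(tcp()[1].round(3))
for n,c in(("top",t),("scene",s)):
    for nm,lo,hi in(("yel",(18,110,60),(32,255,255)),("grn",(45,120,40),(80,255,255))):
        for ce,st in blobs(c["pixels"],lo,hi)[0]:
            print(n,nm,ce,st,onz(c,*ce,0.008).round(3))
cv2.imwrite("pics/topcrop.png",cv2.resize(t["pixels"][140:300,230:470],None,fx=3.3,fy=3.3,interpolation=cv2.INTER_CUBIC))
cv2.imwrite("pics/scrop.png",cv2.resize(s["pixels"][180:380,120:420],None,fx=2.6,fy=2.6,interpolation=cv2.INTER_CUBIC))
E
```

```text
[[ 0.312 -0.    -0.95   0.195]
 [ 0.95  -0.001  0.312  0.594]
 [-0.001 -1.    -0.     0.222]
 [ 0.     0.     0.     1.   ]]
top yel [420.63 208.06] [416, 203, 10, 11, 79] [ 0.581 -0.286  0.008]
top yel [445.45 241.33] [439, 235, 14, 14, 141] [ 0.489 -0.35   0.008]
top yel [413.63 251.24] [405, 242, 18, 19, 242] [ 0.464 -0.263  0.008]
top grn [261.54 204.88] [257, 201, 10, 9, 48] [0.601 0.146 0.008]
scene yel [182.93 300.97] [171, 292, 25, 19, 350] [ 0.466 -0.264  0.008]
scene yel [142.36 326.75] [133, 319, 20, 17, 260] [ 0.489 -0.35   0.008]
scene yel [187.42 350.92] [180, 343, 16, 17, 199] [ 0.581 -0.286  0.008]
```

View pics/topcrop.png

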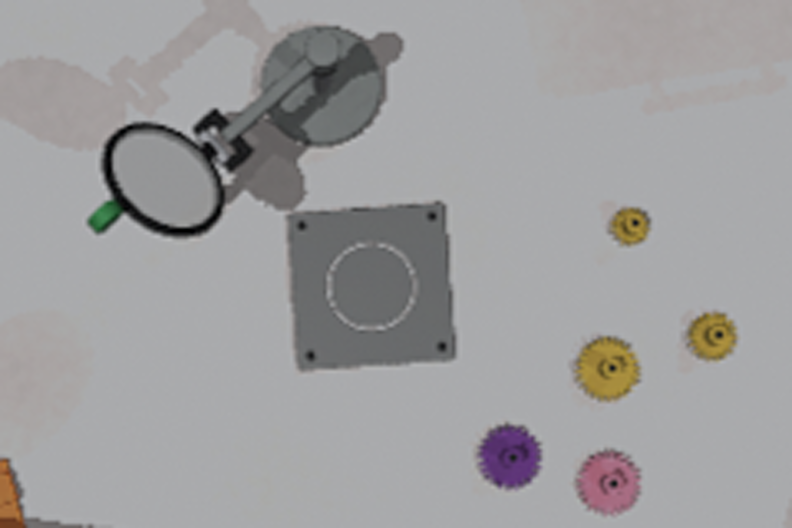

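View pics/scrop.png

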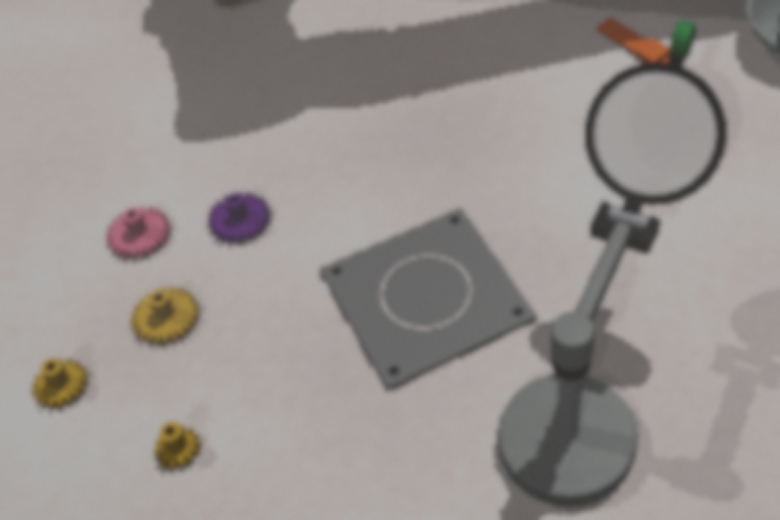

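Candidates for the target, in the top view: yellow at (414,251), yellow at (445,241) and yellow at (421,208). There is also a pink look-alike at (414,286) and a purple one at (385,278). The gear at (414,251) is 18–19 px across, about 52 mm, which makes it the largest yellow one and so gear24. The enlarged crop confirms it. The two views agree on its position to 2 mm: (0.465, -0.264).

Next I measure the ring, the stand and the grip.

```bash
python3 - <<'E'
from h import *
t=vision.camera("top"); s=vision.camera("scene")
# ring: bright pixels inside plate
for n,c,(x0,y0,x1,y1) in(("top",t,(324,209,362,245)),("scene",s,(262,274,306,312))):
    g=cv2.cvtColor(c["pixels"],cv2.COLOR_BGR2GRAY)[y0:y1,x0:x1].astype(float)
    m=g>np.median(g)+15
    v,u=np.nonzero(m); P=np.array([onz(c,a+x0,b+y0,0.007)[:2] for a,b in zip(u,v)])
    A=np.c_[2*P,np.ones(len(P))]; q=np.linalg.lstsq(A,(P**2).sum(1),rcond=None)[0]
    rad=np.sqrt(q[2]+q[:2]@q[:2]); res=np.hypot(*(P-q[:2]).T)-rad
    print(n,"ring",q[:2].round(4),"diam",round(2*rad,4),len(P),res.std().round(4))
for n,c in(("top",t),("scene",s)):
    for nm,lo,hi in(("grn",(45,80,30),(85,255,255)),("blackrim",(0,0,0),(180,255,38))):
        for ce,st in blobs(c["pixels"],lo,hi,25)[0]: print(n,nm,ce,st)
cv2.imwrite("pics/mt.png",cv2.resize(t["pixels"][140:220,250:355],None,fx=7,fy=7,interpolation=cv2.INTER_CUBIC))
cv2.imwrite("pics/ms.png",cv2.resize(s["pixels"][180:380,300:420],None,fx=3,fy=3,interpolation=cv2.INTER_CUBIC))
E
```

```text
top ring [ 0.5366 -0.072 ] diam 0.0704 110 0.0013
scene ring [ 0.5332 -0.0727] diam 0.0732 174 0.0047
top grn [ 69.96 164.42] [65, 156, 11, 23, 69]
top grn [127.24 189.74] [92, 161, 51, 64, 649]
top grn [ 69.96 207.7 ] [57, 201, 36, 15, 134]
top grn [261.61 204.78] [257, 201, 10, 9, 54]
top blackrim [293.77 176.54] [289, 174, 10, 6, 26]
top blackrim [275.15 199.38] [262, 178, 36, 33, 126]
top blackrim [301.97 185.77] [299, 181, 7, 10, 35]
top blackrim [177.71 271.64] [169, 263, 20, 20, 118]
top blackrim [499.44 304.41] [492, 303, 15, 5, 27]
top blackrim [514.18 327.94] [507, 323, 16, 9, 62]
top blackrim [ 42.31 381.28] [0, 352, 84, 61, 1849]
top blackrim [320.63 407.5 ] [309, 406, 26, 5, 30]
top blackrim [328.4  430.94] [306, 422, 46, 19, 459]
top blackrim [131.55 449.55] [116, 438, 33, 42, 146]
top blackrim [293.91 449.91] [276, 445, 35, 19, 45]
top blackrim [226.15 474.43] [202, 468, 56, 12, 505]
scene grn [510.26   3.81] [495, 0, 28, 13, 187]
scene grn [382.43 192.84] [380, 188, 7, 11, 56]
scene grn [556.27 244.8 ] [530, 239, 68, 13, 371]
scene blackrim [67.41 42.48] [0, 0, 112, 123, 1379]
scene blackrim [111.34  54.15] [89, 0, 48, 121, 961]
scene blackrim [280.2  26.4] [248, 0, 67, 60, 2510]
scene blackrim [468.46  21.17] [425, 0, 98, 64, 3095]
scene blackrim [631.44   8.45] [620, 5, 20, 10, 97]
scene blackrim [579.45  81.96] [472, 11, 168, 209, 6375]
scene blackrim [348.48  56.28] [347, 50, 4, 13, 25]
scene blackrim [214.58  71.97] [193, 52, 44, 41, 1432]
scene blackrim [308.32  70.68] [298, 64, 21, 15, 173]
scene blackrim [571.31 474.14] [564, 466, 14, 14, 111]
```

View pics/mt.png

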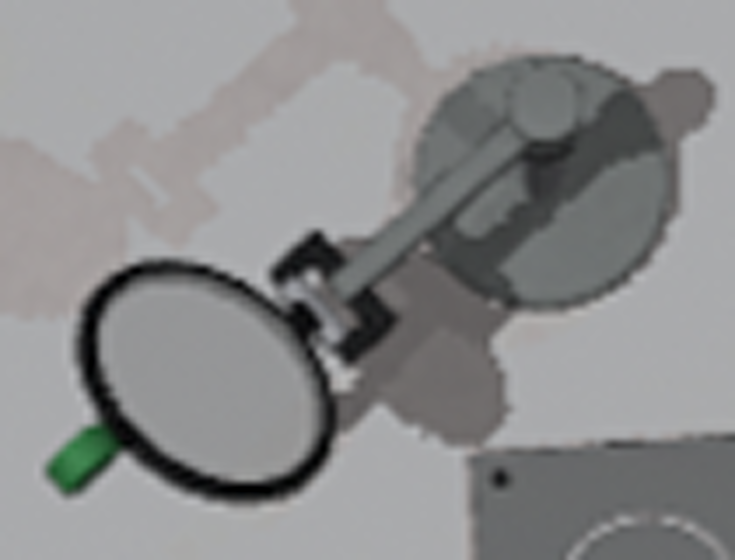

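View pics/ms.png

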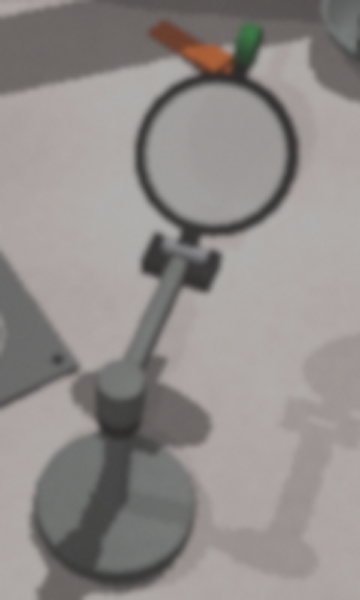

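```bash
python3 - <<'E'
from h import *
t=vision.camera("top"); s=vision.camera("scene")
print("hub147",onz(t,327.9,154.7,.147),onz(s,340.7,306.7,.147),tri(t,(327.9,154.7),s,(340.7,306.7)))
print("foot18",onz(t,328,166,.018),onz(s,338.7,346.7,.018))
print("grip",tri(t,(261.6,204.8),s,(382.8,194.5)))
print("ring top/scene plate",onz(t,342.5,227,.006))
E
```

```text
hub147 [ 0.70253565 -0.03594496  0.147     ] [ 0.70601349 -0.03451474  0.147     ] (array([ 0.70380305, -0.0347545 ,  0.14408162]), np.float64(0.0027423870285018122))
foot18 [ 0.70102522 -0.03760424  0.018     ] [ 0.70658848 -0.03456389  0.018     ]
grip (array([0.57153923, 0.12304291, 0.22084701]), np.float64(0.0009310481579016596))
ring top/scene plate [ 0.5345986  -0.07281588  0.006     ]
```

```bash
cat >> h.py <<'E'
def sim(T,rows):
    T=T.copy()
    for q in rows:
        T[:3,3]+=T[:3,:3]@np.array(q[:3]); T[:3,:3]=T[:3,:3]@Rn.from_rotvec(np.radians(q[3:])).as_matrix()
    return T
def err(T,goal,yawvec=None):
    d=T[:3,:3].T@(np.array(goal)-T[:3,3]); return d.round(4)
E
python3 - <<'E'
from h import *
T=tcp()[1]
A=[[-.008,-.01,-.04,0,4.3,0]]*12
T1=sim(T,A);print(T1.round(3))
B=[[0,.005,-.04,0,4.4,0]]*11
T2=sim(T1,B);print(T2.round(3)); print(err(T2,[.465,-.264,.15]))
E
```

```text
[[ 0.939  0.    -0.345  0.479]
 [ 0.345  0.     0.939  0.215]
 [ 0.    -1.     0.     0.343]
 [ 0.     0.     0.     1.   ]]
[[ 0.881  0.     0.473  0.466]
 [-0.473  0.     0.881 -0.212]
 [-0.    -1.     0.     0.288]
 [ 0.     0.     0.     1.   ]]
[ 0.0241  0.1375 -0.0461]
```

arm_command([
  [[-0.008,-0.01,-0.04,0,4.3,0],[-0.008,-0.01,-0.04,0,4.3,0],[-0.008,-0.01,-0.04,0,4.3,0],[-0.008,-0.01,-0.04,0,4.3,0],[-0.008,-0.01,-0.04,0,4.3,0],[-0.008,-0.01,-0.04,0,4.3,0],[-0.008,-0.01,-0.04,0,4.3,0],[-0.008,-0.01,-0.04,0,4.3,0],[-0.008,-0.01,-0.04,0,4.3,0],[-0.008,-0.01,-0.04,0,4.3,0],[-0.008,-0.01,-0.04,0,4.3,0],[-0.008,-0.01,-0.04,0,4.3,0]],
], hand=1)

```text
time: 1.45
ee_pos: [0.4773, 0.2159, 0.3421]
eef_rot: [-0.696, -0.123, 0.122, 0.696]
ft_force: [0.5, -0.5, -0.5]
width: 0.0873
```

arm_command([
  [[0,0.005,-0.04,0,4.4,0],[0,0.005,-0.04,0,4.4,0],[0,0.005,-0.04,0,4.4,0],[0,0.005,-0.04,0,4.4,0],[0,0.005,-0.04,0,4.4,0],[0,0.005,-0.04,0,4.4,0],[0,0.005,-0.04,0,4.4,0],[0,0.02,-0.04,0,4.4,0],[0,0.02,-0.04,0,4.4,0],[0,0.02,-0.04,0,4.4,0],[0,0.02,-0.04,0,4.4,0],[0.01,0.02,-0.04,0,0,0]],
])

```text
time: 2.45
ee_pos: [0.4559, -0.2363, 0.2133]
eef_rot: [-0.685, 0.174, -0.174, 0.686]
ft_force: [2.1, -0.0, -0.6]
width: 0.0871
```

```bash
python3 - <<'E'
from h import *
s,T=tcp(); c=vision.camera("wrist"); print(s["time"]); print(T.round(4)); print(err(T,[.465,-.264,.15]))
cv2.imwrite("pics/w1.png",c["pixels"]); print(wproj(c,T,[.465,-.264,.008]),wproj(c,T,[.465,-.264,.028]))
E
```

```text
2.45
[[ 8.788e-01  9.000e-04  4.772e-01  4.559e-01]
 [-4.772e-01  8.000e-04  8.788e-01 -2.363e-01]
 [ 4.000e-04 -1.000e+00  1.200e-03  2.133e-01]
 [ 0.000e+00  0.000e+00  0.000e+00  1.000e+00]]
[ 0.0212  0.0633 -0.02  ]
[341.44876432 230.80410367] [342.51399445 235.86549928]
```

View pics/w1.png

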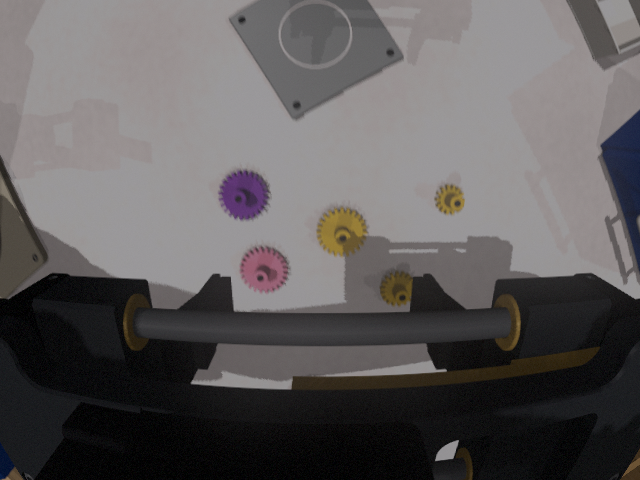

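```bash
python3 - <<'E'
from h import *
s,T=tcp(); c=vision.camera("wrist"); im=c["pixels"]
def onzw(u,v,z):
    o,d=wray(c,T,u,v); return o+d*(z-o[2])/d[2]
m=cv2.inRange(cv2.cvtColor(im,cv2.COLOR_BGR2HSV),(18,90,40),(34,255,255))
k=m[200:262,310:375]; cn=max(cv2.findContours(k,0,1)[0],key=cv2.contourArea); (u,v),rad=cv2.minEnclosingCircle(cn)
print("disc",u+310,v+200,rad,onzw(u+310,v+200,.006))
print("hub",onzw(343,237,.028))
g=cv2.cvtColor(im,cv2.COLOR_BGR2GRAY)
x0,y0=275,0; sub=cv2.subtract(g[0:72,275:355],cv2.medianBlur(g,15)[0:72,275:355])>14
v,u=np.nonzero(sub);P=np.array([onzw(a+x0,b+y0,.007)[:2] for a,b in zip(u,v)])
for _ in range(3):
    q=np.linalg.lstsq(np.c_[2*P,np.ones(len(P))],(P**2).sum(1),rcond=None)[0];rd=np.sqrt(q[2]+q[:2]@q[:2])
    e=abs(np.hypot(*(P-q[:2]).T)-rd); P=P[e<max(.002,2*e.std())]
print("ring",q[:2],2*rd,len(P))
cv2.imwrite("pics/w1c.png",cv2.resize(im[190:275,290:400],None,fx=6,fy=6,interpolation=cv2.INTER_CUBIC))
E
```

```text
disc 341.67073249816895 222.5 25.59006118774414 [ 0.46447664 -0.26372577  0.006     ]
hub [ 0.46032737 -0.27194204  0.028     ]
ring [ 0.53779675 -0.07266579] 0.07082060972566026 399
```

View pics/w1c.png

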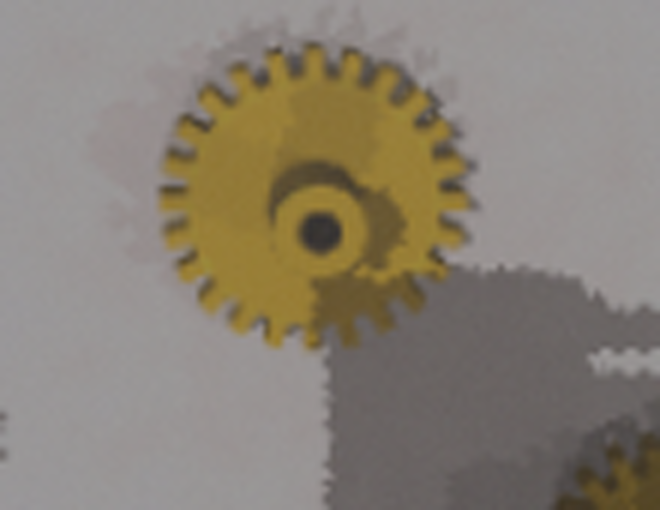

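```bash
python3 - <<'E'
from h import *
s,T=tcp(); print(s["time"],T.round(4)); print(err(T,[.4645,-.264,.0115]))
E
```

```text
2.55 [[ 8.771e-01 -3.100e-03  4.804e-01  4.533e-01]
 [-4.804e-01 -8.000e-04  8.771e-01 -2.405e-01]
 [-2.300e-03 -1.000e+00 -2.200e-03  2.118e-01]
 [ 0.000e+00  0.000e+00  0.000e+00  1.000e+00]]
[ 0.0216  0.2003 -0.0148]
```

arm_command([
  [[0.01,0.035,-0.007,0,0,0],[0.01,0.035,-0.007,0,0,0],[0,0.035,0,0,0,0],[0,0.03,0,0,0,0],[0,0.02,0,0,0,0],[0,0,0,0,0,0],[0,0,0,0,0,0],[0,0,0,0,0,0]],
], hand=0.55)

```text
time: 3.22
ee_pos: [0.4693, -0.257, 0.0604]
eef_rot: [0.686, -0.172, 0.173, -0.686]
ft_force: [1.2, -0.3, 0.3]
width: 0.0495
```

```bash
python3 - <<'E'
from h import *
s,T=tcp(); print(s["time"],s["width"],T.round(4)); print(err(T,[.4645,-.264,.0115]))
c=vision.camera("wrist");cv2.imwrite("pics/w2.png",c["pixels"]);print(wproj(c,T,T[:3,3]),wproj(c,T,[.4645,-.264,.028]))
E
```

```text
3.2167 0.04948272732355659 [[ 8.813e-01  1.800e-03  4.725e-01  4.693e-01]
 [-4.725e-01 -5.000e-04  8.813e-01 -2.570e-01]
 [ 1.800e-03 -1.000e+00  4.000e-04  6.040e-02]
 [ 0.000e+00  0.000e+00  0.000e+00  1.000e+00]]
[-0.001   0.0489 -0.0084]
[319.67942344 295.81518421] [318.2777295  285.84952958]
```

View pics/w2.png

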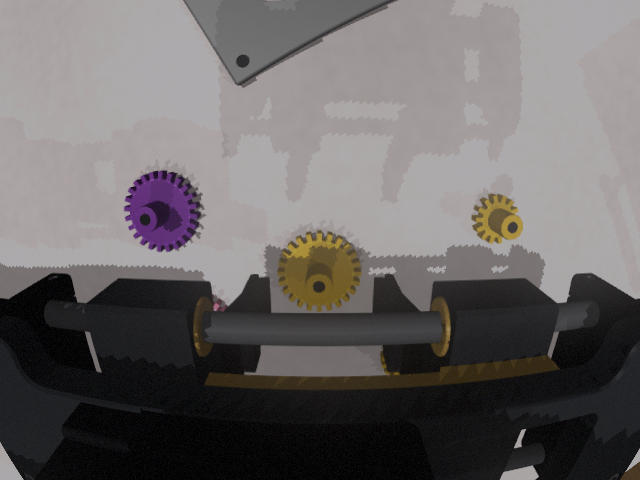

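arm_command([
  [[-0.001,0.005,-0.008,0,0,0],[0,0.015,0,0,0,0],[0,0.015,0,0,0,0],[0,0.008,0,0,0,0],[0,0,0,0,0,0],[0,0,0,0,0,0],[0,0,0,0,0,0]],
])

```text
time: 3.85
ee_pos: [0.4641, -0.2637, 0.0167]
eef_rot: [0.686, -0.172, 0.173, -0.686]
ft_force: [-0.4, -0.5, -0.7]
width: 0.0476
```

```bash
python3 - <<'E'
from h import *
s,T=tcp(); print(s["time"],s["ft_force"]); print(err(T,[.4645,-.264,.0105]))
c=vision.camera("wrist");cv2.imwrite("pics/w3.png",cv2.resize(c["pixels"][220:420,200:440],None,fx=3,fy=3))
E
```

```text
3.85 [-0.41847967 -0.507067   -0.68053034]
[ 0.0005  0.0062 -0.    ]
```

View pics/w3.png

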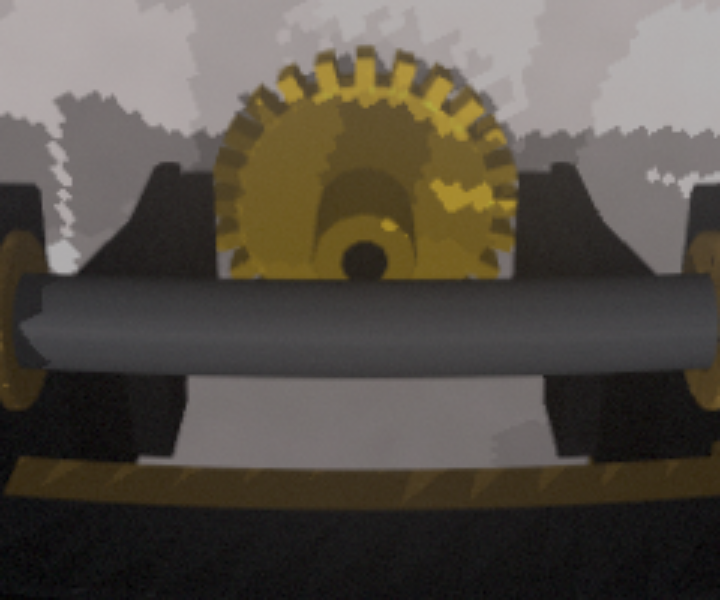

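Aligned with the hub. I lower to about z = 0.011, then close on it.

arm_command([
  [[0,0.004,0,0,0,0],[0,0.0015,0,0,0,0],[0,0,0,0,0,0]],
])

```text
time: 4.15
ee_pos: [0.4636, -0.2631, 0.0101]
eef_rot: [-0.686, 0.172, -0.172, 0.686]
ft_force: [0.5, -0.9, 0.1]
width: 0.0481
```

arm_command([
  [[0,0,0,0,0,0],[0,0,0,0,0,0],[0,0,0,0,0,0],[0,0,0,0,0,0],[0,0,0,0,0,0],[0,0,0,0,0,0],[0,0,0,0,0,0],[0,0,0,0,0,0]],
], hand=0, grip_force=20)

```text
time: 4.82
ee_pos: [0.4637, -0.2633, 0.0104]
eef_rot: [-0.686, 0.172, -0.172, 0.686]
ft_force: [-0.6, -0.5, 0.4]
width: 0.0151
```

arm_command([
  [[0,-0.005,0,0,0,0],[0,-0.01,0,0,0,0],[0,-0.015,0,0,0,0],[0,-0.015,0,0,0,0],[0,0,0,0,0,0],[0,0,0,0,0,0]],
])

```text
time: 5.32
ee_pos: [0.4644, -0.2635, 0.0565]
eef_rot: [-0.686, 0.171, -0.173, 0.686]
ft_force: [-0.4, 0.6, -0.8]
width: 0.0152
```

```bash
python3 - <<'E'
from h import *
s,T=tcp(); print(s["time"],s["width"]); print(T.round(4),err(T,[.536,-.0725,.06]))
c=vision.camera("wrist");cv2.imwrite("pics/w4.png",c["pixels"])
E
```

```text
5.3167 0.01522742700984667
[[ 8.813e-01  2.200e-03  4.726e-01  4.644e-01]
 [-4.726e-01 -2.000e-04  8.813e-01 -2.635e-01]
 [ 2.100e-03 -1.000e+00  9.000e-04  5.650e-02]
 [ 0.000e+00  0.000e+00  0.000e+00  1.000e+00]] [-0.0271 -0.0034  0.2021]
```

View pics/w4.png

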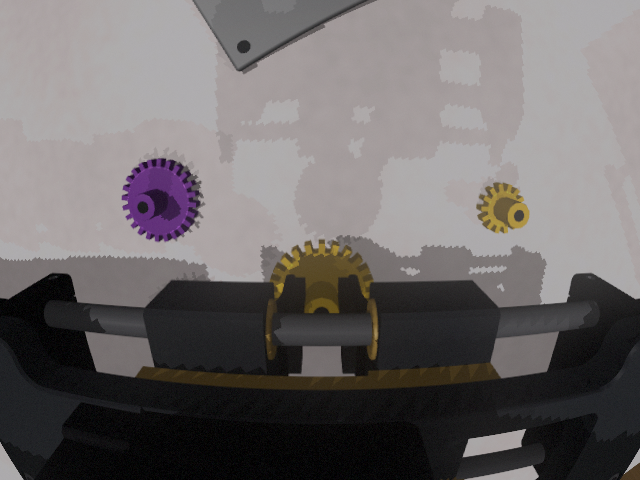

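arm_command([
  [[-0.002,0,0.015,0,0,0],[-0.003,0,0.025,0,0,0],[-0.004,0,0.03,0,0,0],[-0.004,0,0.03,0,0,0],[-0.004,0,0.03,0,0,0],[-0.004,0,0.03,0,0,0],[-0.004,0,0.025,0,0,0],[-0.002,0,0.017,0,0,0],[0,0,0,0,0,0],[0,0,0,0,0,0],[0,0,0,0,0,0]],
])

```text
time: 6.28
ee_pos: [0.5346, -0.0735, 0.0549]
eef_rot: [0.686, -0.173, 0.172, -0.685]
ft_force: [-0.3, -0.7, 0.5]
width: 0.0154
```

```bash
python3 - <<'E'
from h import *
s,T=tcp(); print(s["time"],s["width"]); print(T.round(4),err(T,[.536,-.0725,.0165]))
c=vision.camera("wrist");cv2.imwrite("pics/w5.png",c["pixels"])
t=vision.camera("top");cv2.imwrite("pics/t5.png",cv2.resize(t["pixels"][140:300,230:470],None,fx=3.3,fy=3.3,interpolation=cv2.INTER_CUBIC))
E
```

```text
6.2833 0.015446809295690929
[[ 8.808e-01 -1.100e-03  4.734e-01  5.346e-01]
 [-4.734e-01 -5.000e-04  8.808e-01 -7.350e-02]
 [-7.000e-04 -1.000e+00 -1.000e-03  5.490e-02]
 [ 0.000e+00  0.000e+00  0.000e+00  1.000e+00]] [0.0008 0.0384 0.0015]
```

View pics/w5.png

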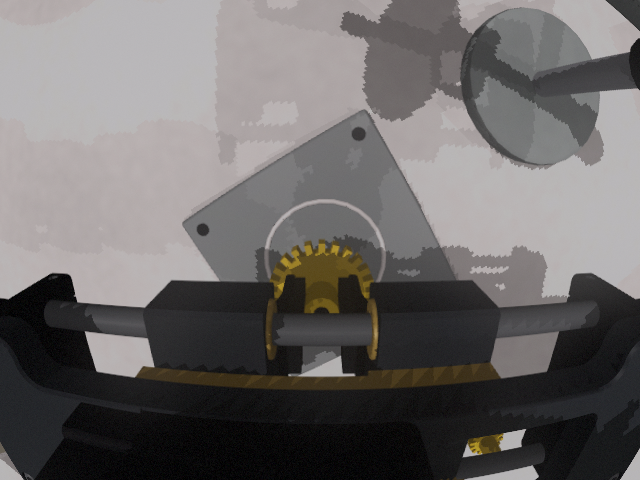

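View pics/t5.png

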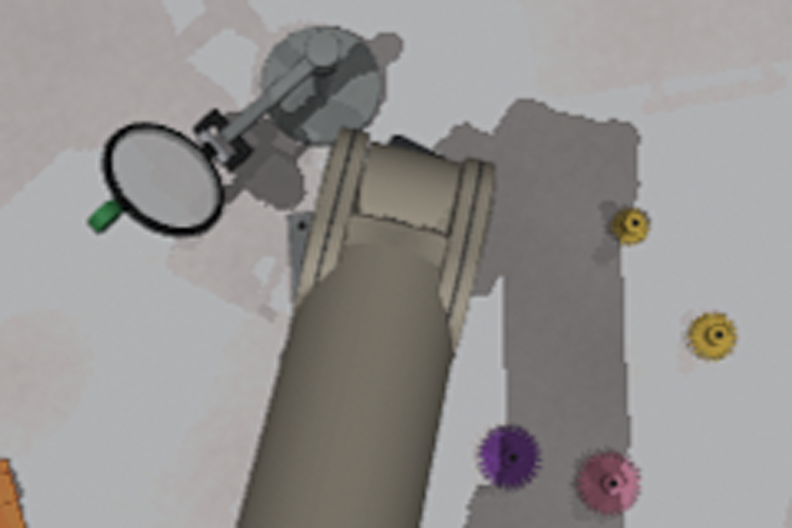

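```bash
python3 - <<'E'
from h import *
s,T=tcp(); c=vision.camera("wrist"); g=cv2.cvtColor(c["pixels"],cv2.COLOR_BGR2GRAY).astype(int)
L=[]
for a in np.radians(np.arange(185,356,3)):
    best=[]
    for rr in np.arange(48,72,.5):
        u,v=324+rr*np.cos(a)*1.0,257+rr*np.sin(a); best.append((cv2.getRectSubPix(g.astype(np.float32),(1,1),(u,v))[0,0],u,v))
    b=max(best); md=np.median([x[0] for x in best])
    if b[0]-md>25: L.append(b[1:])
P=[]
for u,v in L:
    o,d=wray(c,T,u,v); P.append((o+d*(.007-o[2])/d[2])[:2])
P=np.array(P)
for _ in range(5):
    q=np.linalg.lstsq(np.c_[2*P,np.ones(len(P))],(P**2).sum(1),rcond=None)[0];rd=np.sqrt(q[2]+q[:2]@q[:2])
    e=abs(np.hypot(*(P-q[:2]).T)-rd); print(q[:2].round(4),round(2*rd,4),len(P),e.max().round(4)); P=P[e<max(.001,2*e.std())]
from scipy.optimize import least_squares
print(least_squares(lambda x:np.hypot(*(P-x).T)-.0355,q[:2]).x)
E
```

```text
[ 0.538  -0.0727] 0.0711 56 0.0009
[ 0.538  -0.0727] 0.0711 56 0.0009
[ 0.538  -0.0727] 0.0711 56 0.0009
[ 0.538  -0.0727] 0.0711 56 0.0009
[ 0.538  -0.0727] 0.0711 56 0.0009
[ 0.5379897  -0.07270527]
```

arm_command([
  [[0.002,0.005,0.0023,0,0,0],[0,0.01,0,0,0,0],[0,0.01,0,0,0,0],[0,0.007,0,0,0,0],[0,0.003,0,0,0,0],[0,0.002,0,0,0,0],[0,0,0,0,0,0],[0,0,0,0,0,0],[0,0,0,0,0,0]],
])

```text
time: 7.18
ee_pos: [0.5385, -0.0714, 0.0187]
eef_rot: [-0.686, 0.172, -0.173, 0.686]
ft_force: [-0.8, 0.3, -0.7]
width: 0.0154
```

arm_command([
  [[0,0.001,-0.001,0,0,0],[0,0.001,0,0,0,0],[0,0,0,0,0,0],[0,0,0,0,0,0]],
])

```text
time: 7.52
ee_pos: [0.5377, -0.0723, 0.0164]
eef_rot: [-0.686, 0.172, -0.172, 0.686]
ft_force: [-0.5, 0.3, -0.6]
width: 0.0155
```

Height and position are right, so I release and lift. I open only partly to stay clear of everything.

arm_command([
  [[0,0,0,0,0,0],[0,0,0,0,0,0],[0,0,0,0,0,0],[0,0,0,0,0,0],[0,0,0,0,0,0]],
], hand=0.5)

```text
time: 7.93
ee_pos: [0.5377, -0.0723, 0.0164]
eef_rot: [-0.686, 0.172, -0.172, 0.686]
ft_force: [0.3, 0.1, -1.0]
width: 0.039
```

arm_command([
  [[0,-0.01,0,0,0,0],[0,-0.02,0,0,0,0],[0,-0.03,0,0,0,0],[0,-0.04,0,0,0,0],[0,-0.04,-0.02,0,0,0],[0,-0.04,-0.04,0,0,0],[0,-0.04,-0.04,0,0,0],[0,-0.04,-0.04,0,0,0],[0,0,0,0,0,0],[0,0,0,0,0,0]],
])

```text
time: 8.77
ee_pos: [0.4871, -0.1687, 0.2443]
eef_rot: [-0.685, 0.172, -0.175, 0.686]
ft_force: [1.1, 1.6, -0.1]
width: 0.0438
```

```bash
python3 - <<'E'
from h import *
s,T=tcp(); print(s["time"],s["width"]); print(T.round(4))
c=vision.camera("wrist");cv2.imwrite("pics/w6.png",c["pixels"])
sc=vision.camera("scene");cv2.imwrite("pics/s6.png",sc["pixels"])
E
```

```text
8.7667 0.043833409427905375
[[ 8.794e-01  4.400e-03  4.760e-01  4.871e-01]
 [-4.760e-01  9.000e-04  8.794e-01 -1.687e-01]
 [ 3.500e-03 -1.000e+00  2.900e-03  2.443e-01]
 [ 0.000e+00  0.000e+00  0.000e+00  1.000e+00]]
```

View pics/w6.png

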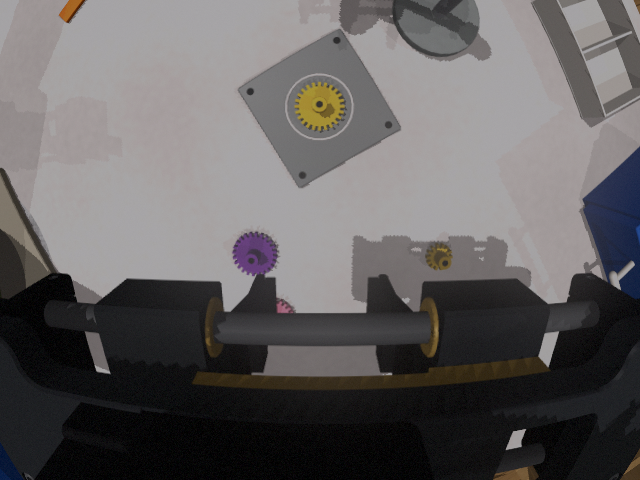

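View pics/s6.png

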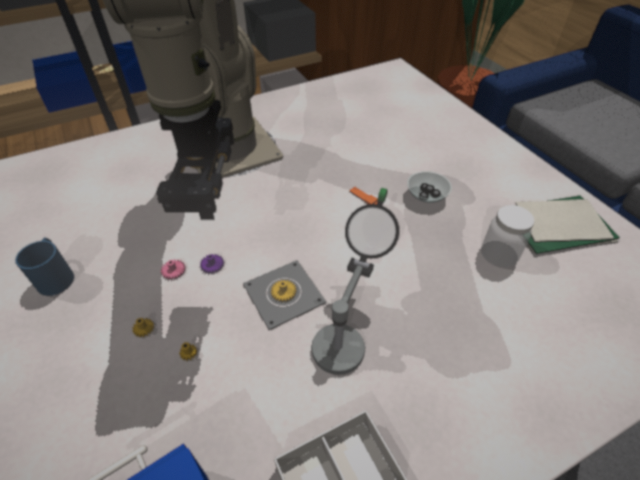

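```bash
cat >> h.py <<'E'
def plan(T,path):
    """path: list of (pos, tool-x azimuth deg) ; level tool. prints rows"""
    T=T.copy(); out=[]
    for p,az in path:
        a=np.radians(az); x=np.array([np.cos(a),np.sin(a),0]);y=np.array([0,0,-1.]); Rg=np.c_[x,y,np.cross(x,y)]
        d=T[:3,:3].T@(np.array(p)-T[:3,3]); w=np.degrees(Rn.from_matrix(T[:3,:3].T@Rg).as_rotvec())
        q=np.r_[d.round(3),w.round(1)].tolist(); out.append(q); T=sim(T,[q])
    return out,T
E
python3 - <<'E'
from h import *
s,T=tcp()
a=np.array([.487,-.169,.244]);b=np.array([.5715,.123,.29])
k=np.arange(1,12)/11
rows,T2=plan(T,[((a+(b-a)*f) if f<1 else b, -28.4+68.5*f) for f in k])
for q in rows: print(q)
print(T2.round(4))
E
```

```text
[-0.004, -0.006, 0.024, -0.0, -6.0, -0.0]
[-0.003, -0.004, 0.028, -0.0, -6.2, -0.0]
[-0.0, -0.005, 0.027, -0.0, -6.3, -0.0]
[0.003, -0.004, 0.028, -0.0, -6.2, -0.0]
[0.006, -0.004, 0.027, -0.0, -6.2, -0.0]
[0.009, -0.004, 0.026, -0.0, -6.2, -0.0]
[0.012, -0.004, 0.025, -0.0, -6.3, 0.0]
[0.014, -0.004, 0.024, -0.0, -6.2, 0.0]
[0.017, -0.005, 0.022, -0.0, -6.2, 0.0]
[0.019, -0.004, 0.02, -0.0, -6.3, 0.0]
[0.021, -0.004, 0.017, -0.0, -6.2, 0.0]
[[ 7.647e-01 -1.000e-04 -6.444e-01  5.717e-01]
 [ 6.444e-01  7.000e-04  7.647e-01  1.227e-01]
 [ 4.000e-04 -1.000e+00  6.000e-04  2.900e-01]
 [ 0.000e+00  0.000e+00  0.000e+00  1.000e+00]]
```

arm_command([
  [[-0.004,-0.008,0.024,0,-6,0],[-0.003,-0.008,0.028,0,-6.2,0],[0,-0.008,0.027,0,-6.3,0],[0.003,-0.008,0.028,0,-6.2,0],[0.006,-0.005,0.027,0,-6.2,0],[0.009,-0.003,0.026,0,-6.2,0],[0.012,-0.002,0.025,0,-6.3,0],[0.014,-0.002,0.024,0,-6.2,0],[0.017,-0.001,0.022,0,-6.2,0],[0.019,0,0.02,0,-6.3,0],[0.021,0,0.017,0,-6.2,0],[0,0,0,0,0,0]],
])

```text
time: 9.87
ee_pos: [0.5712, 0.1299, 0.2844]
eef_rot: [-0.662, -0.246, 0.249, 0.663]
ft_force: [-0.0, 0.8, 0.0]
width: 0.0431
```

arm_command([
  [[0,0,0,0,0,0],[0,0,0,0,0,0]],
])

```text
time: 10.03
ee_pos: [0.5714, 0.122, 0.2858]
eef_rot: [0.665, 0.241, -0.243, -0.664]
ft_force: [0.5, -0.2, 0.1]
width: 0.0435
```

```bash
python3 - <<'E'
from h import *
s,T=tcp(); print(s["time"],s["joint_positions"]); print(T.round(4),err(T,[.5715,.123,.202]))
c=vision.camera("wrist");cv2.imwrite("pics/w7.png",c["pixels"]);print(wproj(c,T,[.5715,.123,.221]))
t=vision.camera("top");cv2.imwrite("pics/t7.png",t["pixels"])
sc=vision.camera("scene");cv2.imwrite("pics/s7.png",cv2.resize(sc["pixels"][100:380,250:500],None,fx=2.1,fy=2.1))
for ce,st in blobs(c["pixels"],(45,80,20),(85,255,255),25)[0]: print(ce,st)
E
```

```text
10.0333 [-0.70859435  0.22581005  0.50551442  1.49640797 -0.10854794  1.44969462
  0.4986462 ]
[[ 7.654e-01 -1.900e-03 -6.436e-01  5.714e-01]
 [ 6.436e-01 -1.300e-03  7.654e-01  1.220e-01]
 [-2.300e-03 -1.000e+00  2.000e-04  2.858e-01]
 [ 0.000e+00  0.000e+00  0.000e+00  1.000e+00]] [0.001  0.0838 0.0007]
[322.16787959 252.09302806]
[534.61  16.42] [518, 0, 32, 39, 454]
[630.16  12.92] [624, 0, 13, 25, 86]
[594.49  44.3 ] [574, 31, 49, 28, 396]
[321.52 253.56] [313, 235, 19, 37, 650]
```

View pics/w7.png

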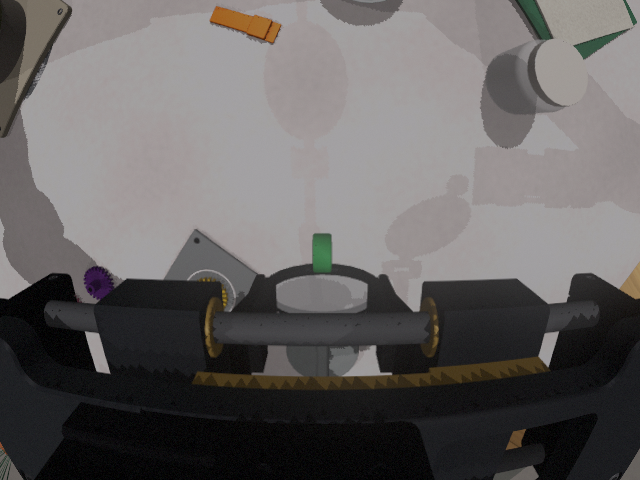

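View pics/s7.png

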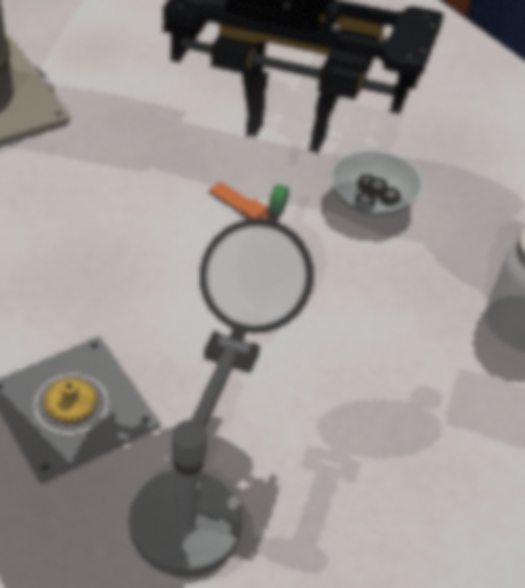

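The grip is at wrist pixel (321.5, 253.6), against a predicted (322, 252), and its flat sides line up with the jaws. The gear sits flat in the ring. Lowering now.

arm_command([
  [[0.001,0.01,0.003,0,0,0],[0,0.02,0,0,0,0],[0,0.02,0,0,0,0],[0,0.015,0,0,0,0],[0,0.008,0,0,0,0],[0,0,0,0,0,0],[0,0,0,0,0,0],[0,0,0,0,0,0]],
])

```text
time: 10.85
ee_pos: [0.5711, 0.1249, 0.215]
eef_rot: [-0.664, -0.243, 0.242, 0.664]
ft_force: [0.1, 0.0, -0.2]
width: 0.0438
```

```bash
python3 - <<'E'
from h import *
s,T=tcp(); print(s["time"],s["ft_force"]); print(T.round(4),err(T,[.5715,.123,.211]))
c=vision.camera("wrist");cv2.imwrite("pics/w8.png",c["pixels"]);print(wproj(c,T,[.5715,.123,.221]))
sc=vision.camera("scene");cv2.imwrite("pics/s8.png",cv2.resize(sc["pixels"][100:280,270:470],None,fx=3,fy=3))
E
```

```text
10.85 [ 0.14955836  0.02316612 -0.19774268]
[[ 7.652e-01  1.300e-03 -6.438e-01  5.711e-01]
 [ 6.438e-01  6.000e-04  7.652e-01  1.249e-01]
 [ 1.400e-03 -1.000e+00 -4.000e-04  2.150e-01]
 [ 0.000e+00  0.000e+00  0.000e+00  1.000e+00]] [-0.0009  0.004  -0.0017]
[318.59322613 302.83714011]
```

View pics/w8.png

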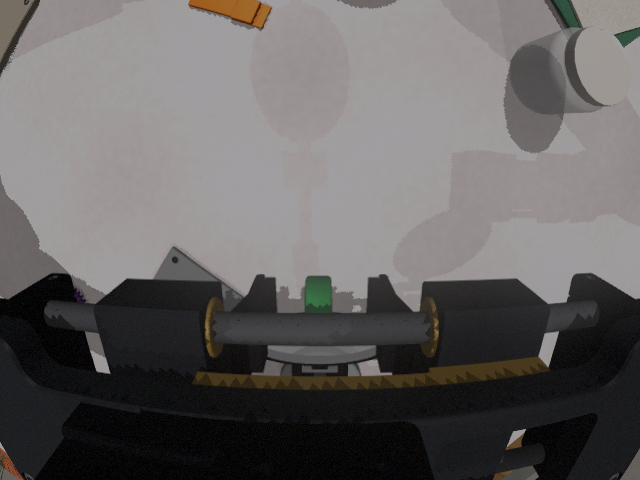

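View pics/s8.png

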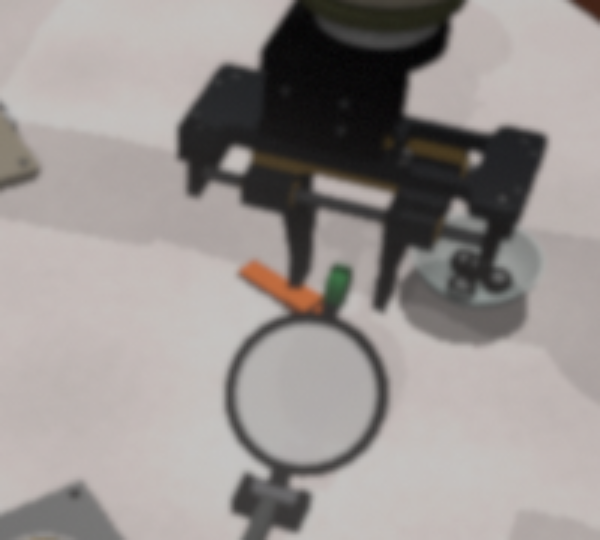

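arm_command([
  [[-0.001,0.003,0,0,0,0],[0,0,0,0,0,0],[0,0,0,0,0,0],[0,0,0,0,0,0],[0,0,0,0,0,0],[0,0,0,0,0,0],[0,0,0,0,0,0]],
], hand=0, grip_force=12)

```text
time: 11.53
ee_pos: [0.5699, 0.1242, 0.2111]
eef_rot: [-0.664, -0.242, 0.242, 0.664]
ft_force: [-1.0, -0.6, 0.6]
width: 0.0121
```

```bash
python3 - <<'E'
from h import *
s,T=tcp(); print(s["time"],s["ft_force"],s["width"],s["joint_positions"]); print(T.round(4))
S=np.array([.705,-.0355]); v=T[:2,3]-S; az0=np.degrees(np.arctan2(v[1],v[0]))%360; r0=np.hypot(*v); print(az0,r0)
z0=T[2,3]; dz=.013  # grip-centre height = tcp + ?
az1=np.degrees(np.arctan2(-.0725+.0355,.5375-.705))%360
N=24; path=[]
t0=np.arccos((.206-.11)/.13)
for i in range(1,N+1):
    f=i/N; f=f*f*(3-2*f); th=t0*(1-f); a=np.radians(az0+(az1-az0)*f)
    rho=.11+.13*np.cos(th)+(r0-.206)*(1); z=z0+.13*(np.sin(th)-np.sin(t0))
    path.append(([S[0]+rho*np.cos(a),S[1]+rho*np.sin(a),z],40.1+(az1-az0)*f))
rows,T2=plan(T,path)
print(t0,az1,z0)
for q in rows: print(q)
print(T2.round(4))
E
```

```text
11.5333 [-0.97973348 -0.57072263  0.63153633] 0.012058589711463494 [-0.70559997  0.25796255  0.4943048   1.6170582  -0.12611457  1.29830501
  0.50867128]
[[ 7.650e-01  1.000e-04 -6.441e-01  5.699e-01]
 [ 6.441e-01  1.000e-04  7.650e-01  1.242e-01]
 [ 1.000e-04 -1.000e+00  1.000e-04  2.111e-01]
 [ 0.000e+00  0.000e+00  0.000e+00  1.000e+00]]
130.22228143996972 0.20921319722333823
0.7400104113211956 192.4563502333762 0.21108170279606134
[-0.001, 0.0, 0.0, -0.0, -0.3, 0.0]
[-0.003, 0.001, 0.001, -0.0, -0.9, 0.0]
[-0.006, 0.002, 0.002, -0.0, -1.5, 0.0]
[-0.007, 0.002, 0.001, -0.0, -1.9, 0.0]
[-0.009, 0.003, 0.002, -0.0, -2.4, 0.0]
[-0.01, 0.004, 0.003, -0.0, -2.7, 0.0]
[-0.012, 0.004, 0.002, -0.0, -3.1, 0.0]
[-0.013, 0.004, 0.003, -0.0, -3.3, 0.0]
[-0.015, 0.005, 0.002, -0.0, -3.6, 0.0]
[-0.014, 0.005, 0.002, -0.0, -3.7, 0.0]
[-0.016, 0.005, 0.002, 0.0, -3.8, 0.0]
[-0.016, 0.006, 0.002, 0.0, -3.9, 0.0]
[-0.016, 0.005, 0.001, 0.0, -3.9, 0.0]
[-0.016, 0.006, 0.001, 0.0, -3.8, 0.0]
[-0.015, 0.005, 0.001, 0.0, -3.7, 0.0]
[-0.015, 0.006, 0.001, 0.0, -3.6, 0.0]
[-0.014, 0.005, 0.0, 0.0, -3.3, 0.0]
[-0.013, 0.005, 0.001, 0.0, -3.1, 0.0]
[-0.012, 0.004, -0.0, 0.0, -2.8, 0.0]
[-0.01, 0.004, -0.0, 0.0, -2.3, 0.0]
[-0.008, 0.002, -0.0, 0.0, -2.0, 0.0]
[-0.006, 0.003, -0.0, 0.0, -1.4, 0.0]
[-0.004, 0.001, -0.0, 0.0, -0.9, 0.0]
[-0.002, 0.001, -0.0, 0.0, -0.3, 0.0]
[[-2.129e-01  1.000e-04 -9.771e-01  4.672e-01]
 [ 9.771e-01  1.000e-04 -2.129e-01 -8.850e-02]
 [ 1.000e-04 -1.000e+00 -1.000e-04  1.230e-01]
 [ 0.000e+00  0.000e+00  0.000e+00  1.000e+00]]
```

The jaws closed to 12.1 mm, which matches the grip's thickness. Now I swing and level in two halves.

arm_command([
  [[-0.001,0,0,0,-0.3,0],[-0.003,0.001,0.001,0,-0.9,0],[-0.006,0.002,0.002,0,-1.5,0],[-0.007,0.002,0.001,0,-1.9,0],[-0.009,0.003,0.002,0,-2.4,0],[-0.01,0.004,0.003,0,-2.7,0],[-0.012,0.004,0.002,0,-3.1,0],[-0.013,0.004,0.003,0,-3.3,0],[-0.015,0.005,0.002,0,-3.6,0],[-0.014,0.005,0.002,0,-3.7,0],[-0.01,0.003,0.001,0,-2.5,0],[0,0,0,0,0,0]],
])

```text
time: 12.53
ee_pos: [0.4923, 0.0568, 0.1776]
eef_rot: [-0.592, -0.385, 0.386, 0.593]
ft_force: [-2.8, 1.0, -0.7]
width: 0.0118
```

```bash
python3 - <<'E'
from h import *
s,T=tcp(); print(s["time"],s["ft_force"],s["torque"],s["width"],s["joint_positions"]); print(T.round(4))
S=np.array([.705,-.0355]); v=T[:2,3]-S; print(np.degrees(np.arctan2(v[1],v[0]))%360,np.hypot(*v))
sc=vision.camera("scene");cv2.imwrite("pics/s9.png",cv2.resize(sc["pixels"][80:380,220:470],None,fx=2,fy=2))
E
```

```text
12.5333 [-2.82452052  1.0466424  -0.7033022 ] [0.12004118 0.37318034 0.12077011] 0.011774654808650536 [-0.65926888  0.07037538  0.47633766  1.87797282 -0.03553625  1.20278311
  0.9825757 ]
[[ 4.051e-01 -1.700e-03 -9.143e-01  4.923e-01]
 [ 9.143e-01  6.000e-04  4.051e-01  5.680e-02]
 [-1.000e-04 -1.000e+00  1.800e-03  1.776e-01]
 [ 0.000e+00  0.000e+00  0.000e+00  1.000e+00]]
156.53592842676127 0.23187412123028883
```

View pics/s9.png

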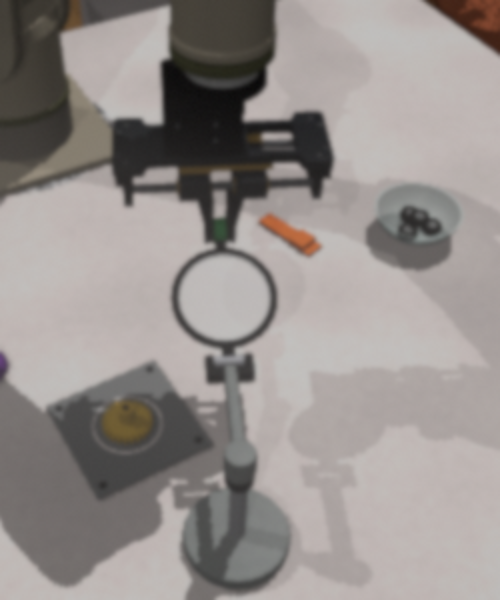

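```bash
python3 - <<'E'
from h import *
s,T=tcp()
S=np.array([.705,-.0355]); v=T[:2,3]-S; az0=np.degrees(np.arctan2(v[1],v[0])); r0=np.hypot(*v); z0=T[2,3]
ja=np.degrees(np.arctan2(T[1,0],T[0,0])); az1=192.46; zt=.123; N=13
h0=z0-zt; t0=np.arcsin(h0/.13); off=r0-.11-.13*np.cos(t0); print(t0,off)
path=[]
for i in range(1,N+1):
    f=i/N; f=f*f*(3-2*f); th=t0*(1-f); a=np.radians(az0+(az1-az0)*f)
    rho=.11+.13*np.cos(th)+off
    path.append(([S[0]+rho*np.cos(a),S[1]+rho*np.sin(a),zt+.13*np.sin(th)],ja+(az1-90-ja)*f))
rows,T2=plan(T,path)
for q in rows: print(q)
print(T2.round(4))
E
```

```text
0.4347340850449946 0.0038694930078051054
[-0.002, 0.001, 0.0, -0.1, -0.6, 0.0]
[-0.007, 0.002, 0.001, 0.0, -1.7, 0.0]
[-0.011, 0.004, 0.002, 0.0, -2.6, 0.0]
[-0.014, 0.005, 0.001, 0.0, -3.3, 0.0]
[-0.015, 0.005, 0.001, 0.0, -3.8, 0.0]
[-0.017, 0.007, 0.001, 0.0, -4.1, 0.0]
[-0.018, 0.006, 0.001, 0.0, -4.2, 0.0]
[-0.017, 0.006, 0.0, 0.0, -4.2, 0.0]
[-0.016, 0.006, 0.0, 0.0, -3.8, 0.0]
[-0.014, 0.005, 0.0, 0.0, -3.3, -0.0]
[-0.011, 0.004, 0.0, 0.0, -2.6, -0.0]
[-0.007, 0.003, 0.0, 0.0, -1.7, -0.0]
[-0.003, 0.001, 0.0, 0.0, -0.6, -0.0]
[[-2.158e-01  2.000e-04 -9.764e-01  4.672e-01]
 [ 9.764e-01  0.000e+00 -2.158e-01 -8.820e-02]
 [-0.000e+00 -1.000e+00 -2.000e-04  1.227e-01]
 [ 0.000e+00  0.000e+00  0.000e+00  1.000e+00]]
```

arm_command([
  [[-0.002,0.001,0,0,-0.6,0],[-0.007,0.002,0.001,0,-1.7,0],[-0.011,0.004,0.002,0,-2.6,0],[-0.014,0.005,0.001,0,-3.3,0],[-0.015,0.005,0.001,0,-3.8,0],[-0.017,0.007,0.001,0,-4.1,0],[-0.018,0.006,0.001,0,-4.2,0],[-0.017,0.006,0,0,-4.2,0],[-0.016,0.006,0,0,-3.8,0],[-0.014,0.005,0,0,-3.3,0],[-0.011,0.004,0,0,-2.6,0],[-0.007,0.003,0,0,-1.7,0]],
])

```text
time: 13.58
ee_pos: [0.4678, -0.0859, 0.1237]
eef_rot: [-0.445, -0.549, 0.55, 0.445]
ft_force: [-2.5, -0.5, 2.0]
width: 0.0121
```

arm_command([
  [[-0.003,0.001,0,0,-0.6,0],[0,0,0,0,0,0],[0,0,0,0,0,0],[0,0,0,0,0,0]],
])

```text
time: 13.92
ee_pos: [0.4682, -0.0874, 0.1228]
eef_rot: [-0.443, -0.551, 0.552, 0.443]
ft_force: [-1.8, -1.4, -1.5]
width: 0.0115
```

```bash
python3 - <<'E'
from h import *
s,T=tcp(); print(s["time"],s["ft_force"],s["torque"],s["width"]); print(T.round(4))
S=np.array([.705,-.0355]); v=T[:2,3]-S; print(np.degrees(np.arctan2(v[1],v[0]))%360,np.hypot(*v))
sc=vision.camera("scene");cv2.imwrite("pics/s10.png",cv2.resize(sc["pixels"][130:390,170:430],None,fx=2.3,fy=2.3,interpolation=cv2.INTER_CUBIC))
t=vision.camera("top");cv2.imwrite("pics/t10.png",cv2.resize(t["pixels"][130:300,230:470],None,fx=3.3,fy=3.3,interpolation=cv2.INTER_CUBIC))
E
```

```text
13.9167 [-1.82138909 -1.38244784 -1.49877664] [-0.29515434  0.58280944 -0.03863518] 0.011469319640036817
[[-2.159e-01 -9.000e-04 -9.764e-01  4.682e-01]
 [ 9.764e-01 -2.000e-04 -2.159e-01 -8.740e-02]
 [-0.000e+00 -1.000e+00  9.000e-04  1.228e-01]
 [ 0.000e+00  0.000e+00  0.000e+00  1.000e+00]]
192.37291439248187 0.24243598955265305
```

View pics/s10.png

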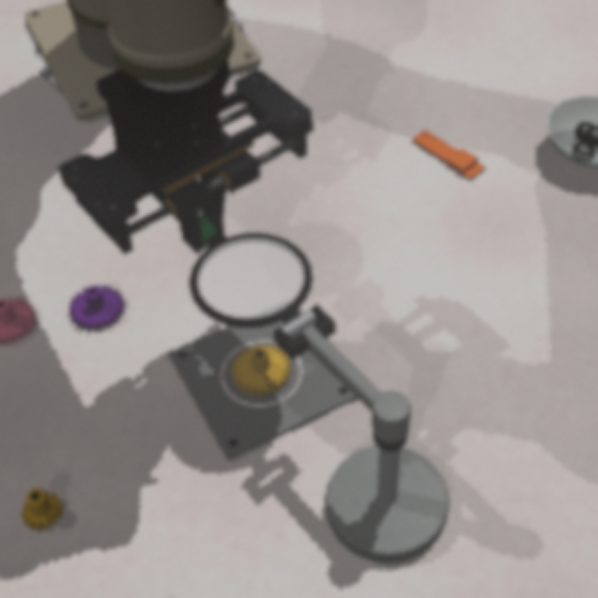

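View pics/t10.png

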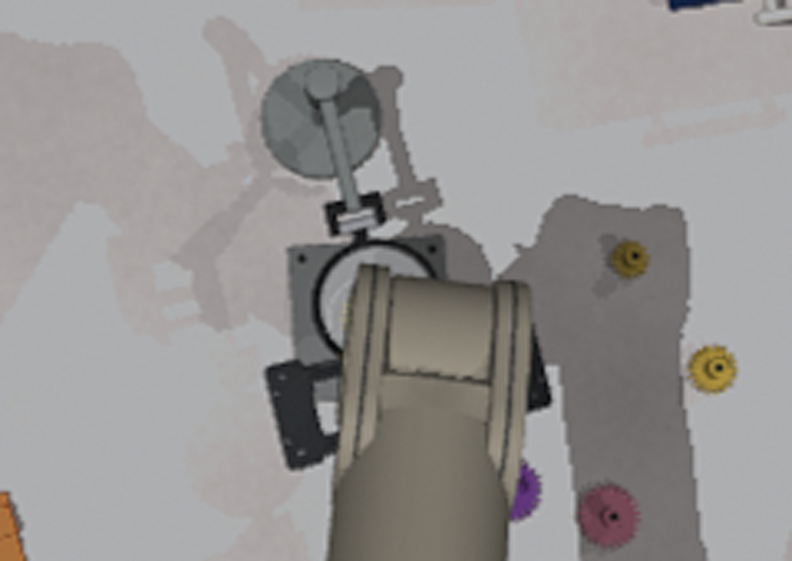

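arm_command([
  [[0,0,0,0,0,0],[0,0,0,0,0,0],[0,0,0,0,0,0],[0,0,0,0,0,0],[0,0,0,0,0,0]],
], hand=0.5)

```text
time: 14.43
ee_pos: [0.4688, -0.0877, 0.1232]
eef_rot: [0.443, 0.552, -0.551, -0.442]
ft_force: [-0.1, 0.5, 0.1]
width: 0.0372
```

arm_command([
  [[0,-0.01,0,0,0,0],[0,-0.02,0,0,0,0],[0,-0.03,0,0,0,0],[0,-0.04,0,0,0,0],[0,-0.04,0.01,0,0,0],[0.03,-0.01,0.02,0,3,0],[0.04,0,0.01,0,4,0],[0.04,0,0,0,4,0],[0.04,0,0,0,4,0],[0.04,0,0,0,4,0],[0.04,0,0,0,4,0],[0,0,0,0,0,0]],
])

```text
time: 15.43
ee_pos: [0.4168, 0.1397, 0.2735]
eef_rot: [-0.543, -0.454, 0.453, 0.543]
ft_force: [-1.0, 0.5, -1.1]
width: 0.0434
```

```bash
python3 - <<'E'
from h import *
s,T=tcp(); print(s["time"],s["width"],s["ee_pos"])
sc=vision.camera("scene");cv2.imwrite("pics/s11.png",sc["pixels"]);cv2.imwrite("pics/s11c.png",cv2.resize(sc["pixels"][180:360,230:360],None,fx=3.3,fy=3.3,interpolation=cv2.INTER_CUBIC))
t=vision.camera("top");cv2.imwrite("pics/t11.png",t["pixels"]);cv2.imwrite("pics/t11c.png",cv2.resize(t["pixels"][140:270,290:400],None,fx=4.5,fy=4.5,interpolation=cv2.INTER_CUBIC))
E
```

```text
15.4333 0.043364525224016216 [0.41677203 0.13967341 0.27351711]
```

View pics/s11c.png

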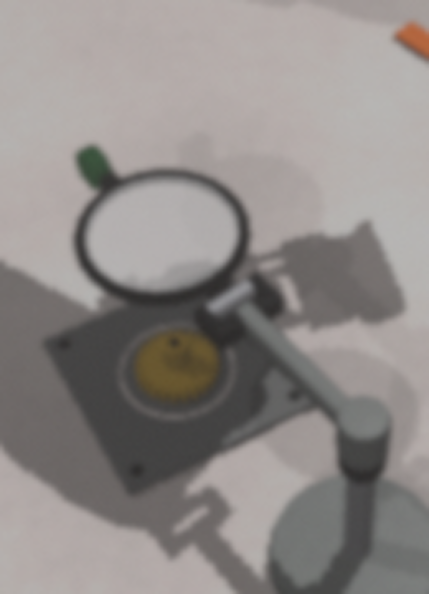

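View pics/t11c.png

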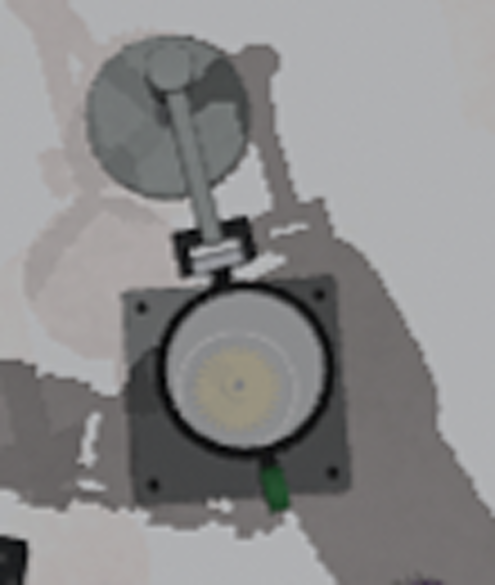

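```bash
python3 - <<'E'
from h import *
R={}
for n,c0,r0,gb in(("top",(344.7,221.3),(14,24),(345,240,357,258)),("scene",(279,251.5),(15,30),(250,222,268,242))):
    c=vision.camera(n); g=cv2.cvtColor(c["pixels"],cv2.COLOR_BGR2GRAY).astype(np.float32)
    big=cv2.GaussianBlur(g,(3,3),0); P=[]
    for a in np.radians(np.arange(0,360,4)):
        rr=np.arange(r0[0],r0[1],.25); sy=1 if n=="top" else .76
        vals=[cv2.getRectSubPix(big,(1,1),(float(c0[0]+q*np.cos(a)),float(c0[1]+q*sy*np.sin(a))))[0,0] for q in rr]
        i=int(np.argmin(vals)); 
        if vals[i]<60: P.append((c0[0]+rr[i]*np.cos(a),c0[1]+rr[i]*sy*np.sin(a)))
    P=np.array(P,np.float32)
    for _ in range(4):
        Q=np.array([onz(c,u,v,.132)[:2] for u,v in P]); q=np.linalg.lstsq(np.c_[2*Q,np.ones(len(Q))],(Q**2).sum(1),rcond=None)[0];rd=np.sqrt(q[2]+q[:2]@q[:2])
        e=abs(np.hypot(*(Q-q[:2]).T)-rd); k=e<max(.002,2*e.std()); P=P[k]
    E=cv2.fitEllipse(P); print(n,len(P),"plane circle centre",q[:2].round(4),"diam",round(2*rd,4),"ell",np.round(E[0],2),np.round(E[1],1))
    im=c["pixels"][gb[1]:gb[3],gb[0]:gb[2]]; m=cv2.inRange(cv2.cvtColor(im,cv2.COLOR_BGR2HSV),(45,70,15),(85,255,255)); v,u=np.nonzero(m)
    R[n]=(c,np.array(E[0]),np.array([(u.min()+u.max())/2+gb[0],(v.min()+v.max())/2+gb[1]]),P,q[:2]); print("grip px",R[n][2],len(u))
print("lens",tri(R["top"][0],R["top"][1],R["scene"][0],R["scene"][1]))
print("grip",tri(R["top"][0],R["top"][2],R["scene"][0],R["scene"][2]))
# plane tilt: find plane making scene rim rays a best circle
from scipy.optimize import least_squares
def f(x):
    out=[]
    n=np.array([x[3],x[4],1]);n/=np.linalg.norm(n);C=x[:3]
    for k in R:
        for u,v in R[k][3]:
            o,d=ray(R[k][0],u,v); p=o+d*((C-o)@n)/(d@n); out.append(np.linalg.norm(p-C)-x[5])
    return out
s=least_squares(f,[.537,-.073,.132,0,0,.048],loss="soft_l1",f_scale=.001); print("3D circle fit",s.x.round(4))
E
```

```text
top 89 plane circle centre [ 0.5361 -0.072 ] diam 0.0945 ell [344.11 221.73] [37.9 38.1]
grip px [350.5 247.5] 45
scene 26 plane circle centre [ 0.5318 -0.0698] diam 0.1015 ell [279.58 249.54] [42.1 51.9]
grip px [257.5 228. ] 6
lens (array([ 0.5358636 , -0.07095761,  0.13607601]), np.float64(0.0019379019562945222))
grip (array([ 0.47071265, -0.08639076,  0.14165101]), np.float64(0.0018429316028143333))
3D circle fit [ 0.5358 -0.0719  0.1362  0.0862  0.0167  0.0474]
```

```bash
python3 - <<'E'
from h import *
from scipy.optimize import least_squares
R={}
for n,c0,r0,sy,th in(("top",(344.1,221.7),(14,24),1,60),("scene",(279.3,251.2),(19,32),.76,95)):
    c=vision.camera(n); g=cv2.GaussianBlur(cv2.cvtColor(c["pixels"],cv2.COLOR_BGR2GRAY),(3,3),0).astype(np.float32); P=[]
    for a in np.radians(np.arange(0,360,4)):
        rr=np.arange(*r0,.25)
        vals=[cv2.getRectSubPix(g,(1,1),(float(c0[0]+q*np.cos(a)),float(c0[1]+q*sy*np.sin(a))))[0,0] for q in rr]
        i=int(np.argmin(vals)); P.append((c0[0]+rr[i]*np.cos(a),c0[1]+rr[i]*sy*np.sin(a)))
    P=np.array(P,np.float32)
    for _ in range(6):
        E=cv2.fitEllipseDirect(P); t=np.radians(E[2]); d=(P-E[0])@np.array([[np.cos(t),-np.sin(t)],[np.sin(t),np.cos(t)]]); e=abs(np.hypot(d[:,0]/(E[1][0]/2),d[:,1]/(E[1][1]/2))-1); P=P[e<max(.04,2*np.median(e))]
    print(n,len(P),np.round(E[0],2),np.round(E[1],1)); R[n]=(c,E[0],P)
    im=cv2.resize(c["pixels"],None,fx=4,fy=4); 
    for u,v in P: cv2.circle(im,(int(u*4+2),int(v*4+2)),2,(0,0,255),-1)
    cv2.imwrite(f"pics/fit_{n}.png",im[720:1200,920:1440] if n=="scene" else im[560:1080,1160:1600])
print("lens",tri(R["top"][0],R["top"][1],R["scene"][0],R["scene"][1]))
print("grip",tri(R["top"][0],(350.8,247.7),R["scene"][0],(258.2,230.6)))
def f(x):
    n=np.array([x[3],x[4],1]);n/=np.linalg.norm(n);C=x[:3];out=[]
    for k in R:
        for u,v in R[k][2]:
            o,d=ray(R[k][0],u,v); p=o+d*((C-o)@n)/(d@n); out.append(np.linalg.norm(p-C)-x[5])
    return out
s=least_squares(f,[.537,-.073,.132,0,0,.048],loss="soft_l1",f_scale=.001); print("3D",s.x.round(4))
c=R["scene"][0]
for X in ([.705-.24*.9764,-.0355-.24*.216,.132],[.5375,-.0725,.132]): print(proj(c,np.array(X)),proj(R["top"][0],np.array(X)))
E
```

```text
top 87 [344.06 221.73] [37.8 38.2]
scene 85 [278.71 251.29] [38.7 49.8]
lens (array([ 0.53595614, -0.07197606,  0.13193627]), np.float64(7.332711367506384e-05))
grip (array([ 0.47083026, -0.08670298,  0.13460001]), np.float64(0.00017409071205571957))
3D [ 0.536  -0.0718  0.1339  0.0264  0.0098  0.047 ]
[258.05122067 231.58179218] [351.03732034 247.82826114]
[278.80418637 251.91272192] [344.27092236 221.10778491]
```

View pics/fit_scene.png

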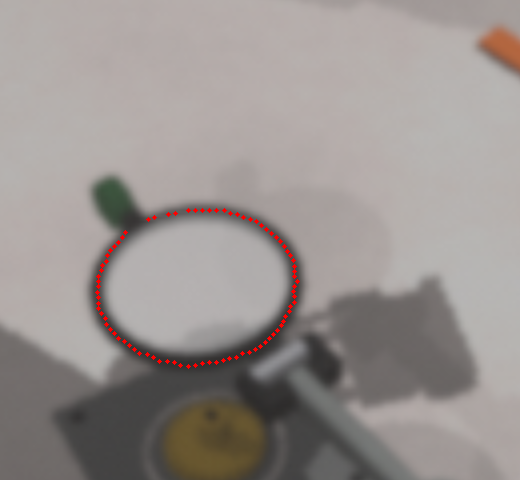

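View pics/s11.png

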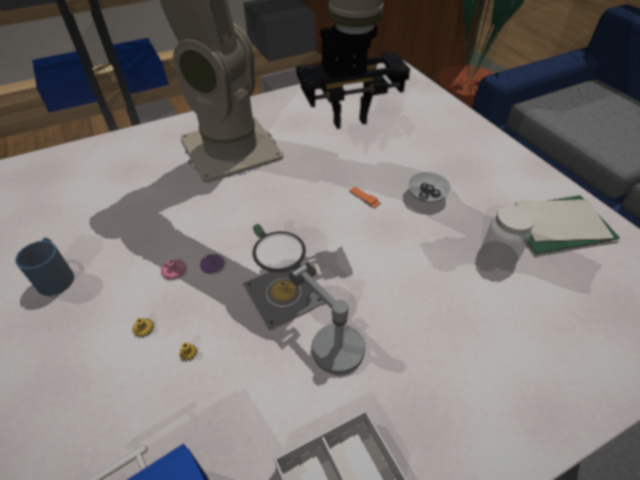

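View pics/t11.png

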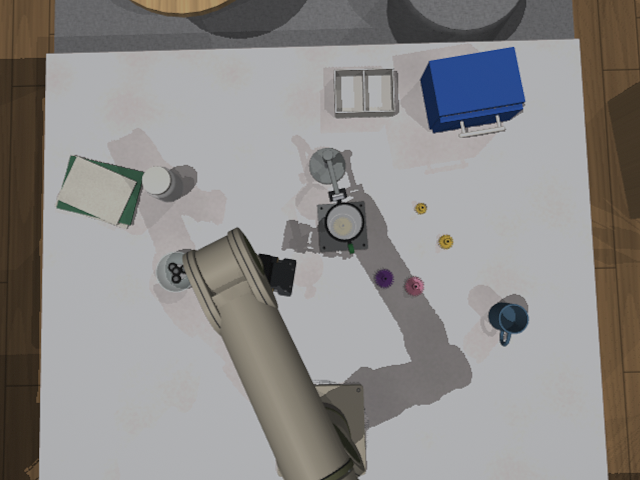

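The other gears, dish, separator and canister are where they started: gears in the top view at (421,208) and (446,241), purple at (385,278), pink at (414,286). The gripper is clear of everything. Handing in.

```bash
python3 -c "
from h import *
print(readout.read_state()['time']); print(r.close_job())"
```

```text
15.7333
the job is handed in; nothing more can be done
None
```

The job is done and handed in at 15.7 s. The 24-tooth yellow gear lies flat, hub up, inside the white ring. The magnifier was swung over it and levelled afterwards, then let go.

- **Gear:** I gripped it by the hub and set it down at (0.538, -0.072). The wrist camera puts the ring centre at (0.538, -0.073), and the pictures after release show the gear flat and centred inside the ring.
- **Lens position:** The top and scene cameras together put the lens centre at (0.536, -0.072, 0.132). It is within about 2 mm of the ring centre sideways, and the height matches what was given.
- **Lens level:** Two image checks suggest the outer end is still raised by about 0.02 to 0.03 rad. The gripper height implies about 0.005 rad. The camera calibration alone accounts for about 0.015 rad, so I did not grip it again.
- **Ring position:** The cameras disagreed by up to 5 mm in x (0.533 to 0.538). I used the close wrist view, which gave the ring diameter as 71.1 mm against the stated 71 mm.
- **Everything else:** In the last pictures the other gears, the look-alikes, the dish, the separator and the canister look unmoved. The gripper was clear of everything.

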